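Find the full screw tin

TASK

Three identical closed tins stand on the joiner's bench: one is full of screws, the other two are empty. Lift them to feel which one is heavy, and set that full tin down upright inside the blue tray, without dropping it. The empty tins must end up standing upright where they were.

Things in the scene. Friction and masses are not known exactly. Their poses are not given: they have to be found in the camera images.
- tin_a_mid (a point): closed round press-lid screw tin, bare metal with a pale paper band and a red lid, 54 mm diameter, 60 mm tall, standing upright on the bench; it looks exactly like the other two tins and only its weight tells whether it is the full one (full: 0.45 to 0.6 kg) or an empty one (0.09 to 0.13 kg). The full one may be any of the three. This point is the tin's centre, half-way up (30 mm above its base); z is the tin's axis, up
- tin_b_mid (a point): closed round press-lid screw tin, bare metal with a pale paper band and a red lid, 54 mm diameter, 60 mm tall, standing upright on the bench; it looks exactly like the other two tins and only its weight tells whether it is the full one (full: 0.45 to 0.6 kg) or an empty one (0.09 to 0.13 kg). The full one may be any of the three. This point is the tin's centre, half-way up (30 mm above its base); z is the tin's axis, up
- tin_c_mid (a point): closed round press-lid screw tin, bare metal with a pale paper band and a red lid, 54 mm diameter, 60 mm tall, standing upright on the bench; it looks exactly like the other two tins and only its weight tells whether it is the full one (full: 0.45 to 0.6 kg) or an empty one (0.09 to 0.13 kg). The full one may be any of the three. This point is the tin's centre, half-way up (30 mm above its base); z is the tin's axis, up
- tray: blue open tray fixed to the bench, 200 mm (its x) by 150 mm (its y) outside, 25 mm high, walls and floor 5 mm thick; origin at the centre of its underside, on the bench; z up
There are look-alikes about, which are no part of the job. What is shaped like the part that bears tin_c_mid but yellow is not meant.

How it is judged:
By the outcome, as a careful person would: the job done as asked, in the order asked, and still so for the second after the job is handed in, with the robot touching nothing.
It also fails if it takes over 67 s, if anything falls off the work surface, if the arm or the gripper's body presses on something with over 40 N, if the wrist force passes 120 N, or if a joint passes its speed limit or range.

ROBOT

A 7-joint arm with a two-finger parallel gripper is mounted at the origin on the work surface. World frame = base frame: x ahead of the robot, y to its left, z up, the work surface at z = 0. Lengths are in m, angles in rad, forces in N, time in s.
With the tool pointing down it reaches from about 0.425 to 0.875 m from the base axis. Payload 9.9 kg.
Tool frame: the origin (TCP) lies at the centre of the arm's flange, where the gripper is bolted on; the fingertips stand 173 mm ahead of it and the grasp point (between the pads) lies 155 mm ahead of it (bot.tip_extent is the z of the fingertips in the tool frame, in m); z points along the fingers, x is the direction in which the jaws open and shut, and the axes are right-handed (so a half turn about z gives the same grasp; the last joint's range is limited). The gripper opens to 85 mm and grips with 20 to 120 N. Pads are 22 mm wide; open, the fingers measure 114 mm over their backs; the gripper's body (76 mm by 85 mm) begins 54 mm behind the grasp point. The pads swing forward as they close: fully open they stand 13 mm farther back than shut.
Start: joints at [-1.423, 0.576, 0.025, 1.437, -0.015, 1.129, -0.057], TCP at [0.155, 0.657, 0.405] pointing down, gripper open.
Joint ranges: [-2.76, 2.76], [-0.34, 2.15], [-1.52, 1.57], [0.19, 2.46], [-1.09, 4.23], [0.17, 1.99], [-2.82, 2.82]. Speed limits (rad/s): [2.22, 2.22, 3.01, 3.01, 3.14, 3.14, 3.14].

INTERFACE

Orientations are given as [roll, pitch, yaw] about the fixed x, y, z axes, in that order (R = Rz(yaw) Ry(pitch) Rx(roll)).
In Python, from bench import bot, viewer, job gives the robot as it stands.
- The arm moves only by the shell command python3 -m creep 'ROWS' [FORCE]. ROWS is JSON, a list of rows, each a list of 7 numbers: the turn, a rotation vector about the tool's x, y, z scaled (see below), then the shift along the tool's x, y, z scaled (see below), then the opening, from 0 (shut) to 1 (fully open). A call has 1 to 10 rows; each row shifts and turns the pose as measured when the row begins, along the tool's axes as they then stand; what a row does not reach is not made up. The controller multiplies each number of a shift by 3 cm and each number of a turn by 8 degrees. A row lasts 1/10 s, in which the tool goes at most 50 mm and 8.59 degrees, less where a joint would pass 70% of its speed; a pose out of reach is approached as far as the arm can. A call with a number of a shift or a turn outside -1 to 1 is refused whole. A call with a gripper value outside its range is refused whole. The fingers move at their own pace and stop on an object; FORCE is the grip in N (left out, the last holds). Time passes only in rows, so rows that do not move let the fingers close. It gives the time, the measured TCP pose, the force and the opening at its end, in the units of the state.
- bot.sense(): the state, without advancing time (a new reading comes with each control period).
- viewer.camera(name): name is "scene" or "top"; returns a dict with "img" (384x512x3 uint8, red, green, blue), "fov_y" (degrees; the focal length in pixels is half the picture's height over the tangent of half this angle, whatever the lens; pixels are square), "cx", "cy" (the principal point, pixels), "k1" (the pictures are not rectified: a ray, as slopes to the right and down, at radius r is drawn at 1 + k1 r^2 times it, then the intrinsics apply), "rvec" (rotation vector, rad) and "tvec" (3), from world to camera coordinates, as OpenCV has them. Camera axes: x right, y down, z forward; pixel columns grow to the right and rows downward; lengths in m; the calibration is good to about 2 mm. A picture is of the moment at which its call begins. There is no depth.
- job.finish_job(): hands the job in, once; it reports no verdict.
The state is a dict: "clock": time; "q": joint angles; "qvel": joint speeds; "tau": joint torques, N m; "position": TCP position; "orientation": TCP orientation; "contact_force": force on the tool from outside, world axes, zero at the start; "ft_torque": the same for the moment, N m; "opening": finger opening in m.
Only numpy, scipy, OpenCV 4.12 (cv2) and the standard library are available. Lean on these libraries where they do the work, as an engineer would, in place of code of your own. Each camera call takes 0.05 s, during which the arm holds its last target. There are 200 camera calls.

## Working session

There is one attempt and no reset: what is moved stays moved. The work goes in short steps, Python scripts to look and compute and a shell command to move; the robot and the scene stay as the last step left them, time stands still between calls to the robot, and variables do not carry over. Pictures are saved under pics/ and viewed, about 8 in all and at most 12, crops included, and the job is handed in when it is done.

```bash
ls; mkdir -p pics; python3 - <<'E'
from bench import bot, viewer, job
import cv2
for n in("scene","top"):
    c=viewer.camera(n); cv2.imwrite(f"pics/{n}0.png",c["img"][:,:,::-1]); print({k:v for k,v in c.items() if k!="img"})
print(bot.sense(), bot.tip_extent)
E
```

```text
pics
{'fov_y': 57.21386139504839, 'cx': 257.10011790558764, 'cy': 189.6458138645438, 'k1': -0.10664065407657372, 'rvec': array([ 1.58402264,  2.26338133, -0.62167802]), 'tvec': array([ 0.14108545, -0.40833784,  1.13598912])}
{'fov_y': 52.93912372024833, 'cx': 258.4964009364482, 'cy': 188.46507803695062, 'k1': -0.012145592761807393, 'rvec': array([ 2.08208034, -2.13147668,  0.1851808 ]), 'tvec': array([0.06113384, 0.53780379, 0.75369271])}
{'clock': 0.1, 'q': array([-1.42278252,  0.57643439,  0.02485377,  1.43785976, -0.01499483,
        1.12900402, -0.05648425]), 'qvel': array([-0.00228884, -0.00177012,  0.00179818, -0.001127  , -0.00121704,
        0.00081298, -0.00018915]), 'tau': array([ 6.05417488e-03, -7.67304468e+01,  2.25793675e+00, -2.86604995e+01,
        1.58927345e-02,  8.49766075e-03,  3.55585496e-05]), 'position': array([0.15502447, 0.65678983, 0.40392539]), 'orientation': array([3.14150680e+00, 1.51839375e-03, 1.33902704e+00]), 'contact_force': array([ 0.11954326, -0.189679  ,  0.60109144]), 'ft_torque': array([-0.00091432, -0.00288714, -0.02333225]), 'opening': 0.0852549291007365} 0.1734
```

View pics/scene0.png

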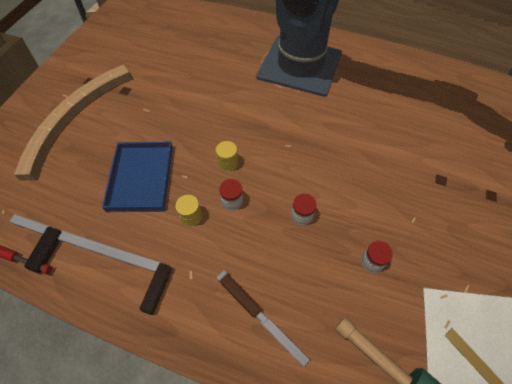

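View pics/top0.png

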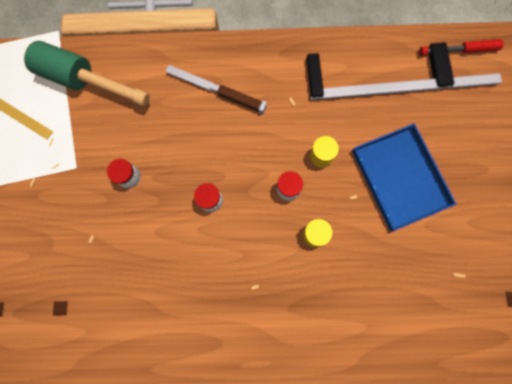

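The scene view shows three red lids near (231,188), (304,204) and (377,252), the tray at (140,177), and two yellow decoys. In the top view the lids are at (120,172), (207,197) and (290,184), the yellow ones at (325,150) and (318,233), and the tray at (403,177).

```bash
cat > h.py <<'E'
import numpy as np, cv2
from bench import bot, viewer
def ray(c,uv):
    f=192/np.tan(np.radians(c["fov_y"]/2))
    d=(np.array(uv,float)-[c["cx"],c["cy"]])/f
    s=d.copy()
    for _ in range(10): s=d/(1+c["k1"]*(s@s))
    R=cv2.Rodrigues(c["rvec"])[0]; 
    return -R.T@c["tvec"], R.T@np.array([*s,1])
def onz(c,uv,z):
    o,d=ray(c,uv); return o+d*(z-o[2])/d[2]
def blobs(c,col,amin=150):
    h=cv2.cvtColor(c["img"],cv2.COLOR_RGB2HSV)
    H,S,V=[h[...,i].astype(int) for i in range(3)]
    m={"red":((H<5)|(H>174))&(S>200)&(V>90),"yellow":(H>24)&(H<34)&(S>180)&(V>90),"blue":(H>100)&(H<122)&(S>120)}[col]
    m=cv2.morphologyEx(m.astype(np.uint8),cv2.MORPH_OPEN,np.ones((3,3)))
    cs,_=cv2.findContours(m,cv2.RETR_EXTERNAL,cv2.CHAIN_APPROX_NONE)
    return [k for k in cs if cv2.contourArea(k)>amin]
def look():
    for n in("top","scene"):
        c=viewer.camera(n)
        for col in("red","yellow","blue"):
            for k in blobs(c,col):
                if col=="blue":
                    b=cv2.boxPoints(cv2.minAreaRect(k)); P=np.array([onz(c,p,.025)[:2] for p in (b if n=="top" else cv2.approxPolyDP(k,8,True)[:,0])])
                    print(n,col,P.round(3).tolist(),P.mean(0).round(3))
                else:
                    P=np.array([onz(c,p,.06)[:2] for p in k[:,0]]).astype(np.float32)
                    ct,r=cv2.minEnclosingCircle(P); print(n,col,np.round(ct,4),round(r,4),"px",k[:,0].mean(0).round())
E
python3 -c "from h import *; look()"
```

```text
top red [0.5259 0.1575] 0.0262 px [206. 196.]
top red [ 0.5473 -0.0173] 0.0258 px [290. 183.]
top red [0.5845 0.3429] 0.0267 px [119. 171.]
top red [ 0.8493 -0.4591] 0.0436 px [483.  45.]
top yellow [ 0.4451 -0.0712] 0.0262 px [318. 232.]
top yellow [ 0.6217 -0.0947] 0.0261 px [325. 148.]
top blue [[0.627, -0.159], [0.693, -0.303], [0.502, -0.368], [0.441, -0.23]] [ 0.566 -0.265]
scene blue [[0.47, -0.231], [0.512, -0.35], [0.677, -0.286], [0.633, -0.168]] [ 0.573 -0.259]
```

```bash
python3 -m creep '[[0,0,-0.83,0,0,0,1],[0,0,-0.83,0,0,0,1],[0,0,0,-0.73,1,0.1,1],[0,0,0,-0.73,1,0.1,1],[0,0,0,-0.73,1,0.1,1],[0,0,0,-0.73,1,0.1,1],[0,0,0,-0.73,1,0.1,1],[0,0,0,-0.73,1,0.1,1],[0,0,0,-0.73,1,0.1,1],[0,0,0,-0.73,1,0.1,1]]'
python3 - <<'E'
from h import *
c=viewer.camera("scene")
h=cv2.cvtColor(c["img"],cv2.COLOR_RGB2HSV)
for u,v in((231,186),(304,203),(379,250)): print(h[v,u])
m=(((h[...,0]<6)|(h[...,0]>172))&(h[...,1]>190)&(h[...,2]>60)).astype(np.uint8)
for k in cv2.findContours(m,cv2.RETR_EXTERNAL,cv2.CHAIN_APPROX_NONE)[0]:
    if cv2.contourArea(k)>100:
        P=np.array([onz(c,p,.06)[:2] for p in k[:,0]]).astype(np.float32); print(cv2.minEnclosingCircle(P),k[:,0].mean(0))
E
```

```text
clock: 1.2
position: [0.3985, 0.4826, 0.3765]
orientation: [-3.137, 0.001, 1.594]
contact_force: [0.6, 0.8, 0.6]
opening: 0.0856
[  2 191 128]
[  2 186 126]
[  3 194 126]
```

```bash
python3 -m creep '[[0,0,0,-0.75,1,0.1,1],[0,0,0,-0.75,1,0.1,1],[0,0,0,-0.75,1,0.1,1],[0,0,0,-0.75,1,0.1,1],[0,0,0,-0.75,1,0.1,1],[0,0,0,-0.75,1,0.1,1],[0,0,0,0,0,0,1],[0,0,0,0,0,0,1]]'
python3 - <<'E'
from h import *
print(bot.sense()["position"])
c=viewer.camera("scene")
h=cv2.cvtColor(c["img"],cv2.COLOR_RGB2HSV)
m=(((h[...,0]<6)|(h[...,0]>172))&(h[...,1]>165)&(h[...,2]>70)).astype(np.uint8)
for k in cv2.findContours(m,cv2.RETR_EXTERNAL,cv2.CHAIN_APPROX_NONE)[0]:
    if cv2.contourArea(k)>100:
        P=np.array([onz(c,p,.06)[:2] for p in k[:,0]]).astype(np.float32); print(cv2.minEnclosingCircle(P),k[:,0].mean(0))
cv2.imwrite("pics/s1.png",c["img"][:,:,::-1])
E
```

```text
clock: 2.05
position: [0.5949, 0.3375, 0.3554]
orientation: [-3.139, 0.008, 1.582]
contact_force: [-0.8, 0.6, 0.2]
opening: 0.0854
[0.59492072 0.33754186 0.35539448]
((0.8774808645248413, -0.4298192858695984), 0.025545872747898102) [  6.31111111 253.04444444]
((0.5879418849945068, 0.3430010974407196), 0.02709856629371643) [379.58823529 252.80882353]
((0.5283260941505432, 0.15648102760314941), 0.02809610776603222) [304.19354839 204.29032258]
((0.5486575961112976, -0.017890822142362595), 0.027749376371502876) [230.44827586 188.89655172]
```

Both views agree to about 2–3 mm, with lid radii of about 27 mm as expected. Next I descend on tin C.

```bash
python3 -m creep '[[0,0,0,0.18,-0.3,0,1],[0,0,0,0,0,0.9,1],[0,0,0,0,0,0.9,1],[0,0,0,0,0,0.9,1],[0,0,0,0,0,0,1]]'
```

```text
clock: 2.6
position: [0.5784, 0.3498, 0.2744]
orientation: [-3.139, 0.003, 1.591]
contact_force: [-0.3, 0.8, -0.0]
opening: 0.0853
```

```bash
python3 -m creep '[[0,0,0,-0.2,0.2,0,1],[0,0,0,0,0,0,1],[0,0,0,0,0,0.5,1],[0,0,0,0,0,0.5,1],[0,0,0,0,0,0,1]]'
```

```text
clock: 3.1
position: [0.5838, 0.3466, 0.2473]
orientation: [3.139, -0.001, 1.594]
contact_force: [-0.9, 0.3, -1.5]
opening: 0.0851
```

```bash
python3 -m creep '[[0,0,0,-0.1,0.05,0.5,1],[0,0,0,0,0,0.5,1],[0,0,0,0,0,0.5,1],[0,0,0,0,0,0.3,1],[0,0,0,0,0,0,1],[0,0,0,0,0,0,1]]'
```

```text
clock: 3.7
position: [0.5856, 0.344, 0.1893]
orientation: [3.14, -0.001, 1.594]
contact_force: [-0.1, 0.0, 0.3]
opening: 0.0851
```

```bash
python3 -m creep '[[0,0,0,0,0,0,0.3],[0,0,0,0,0,0,0.3],[0,0,0,0,0,0,0.3],[0,0,0,0,0,0,0.3],[0,0,0,0,0,0,0.3],[0,0,0,0,0,0,0.3]]' 50; python3 -m creep '[[0,0,0,0,0,-0.3,0.3],[0,0,0,0,0,-0.3,0.3],[0,0,0,0,0,-0.3,0.3],[0,0,0,0,0,0,0.3],[0,0,0,0,0,0,0.3],[0,0,0,0,0,0,0.3]]'; python3 - <<'E'
from h import *
for i in range(4): viewer.camera("top"); print(bot.sense()["contact_force"])
c=viewer.camera("scene"); cv2.imwrite("pics/s2.png",cv2.resize(c["img"][100:330,180:500,::-1],None,fx=2,fy=2))
E
```

```text
clock: 4.3
position: [0.5861, 0.3445, 0.1917]
orientation: [3.137, -0.003, 1.594]
contact_force: [0.7, -1.0, -1.1]
opening: 0.0527
clock: 4.9
position: [0.5861, 0.3445, 0.2221]
orientation: [3.136, -0.004, 1.594]
contact_force: [-0.6, 0.6, -1.2]
opening: 0.0533
[-0.37861734  0.66085328 -1.15786412]
[-0.50665745 -0.26219423 -0.70273391]
[-0.3306984   0.42488205 -0.91106322]
[-0.40014518  0.71350772 -1.11671455]
```

View pics/s2.png

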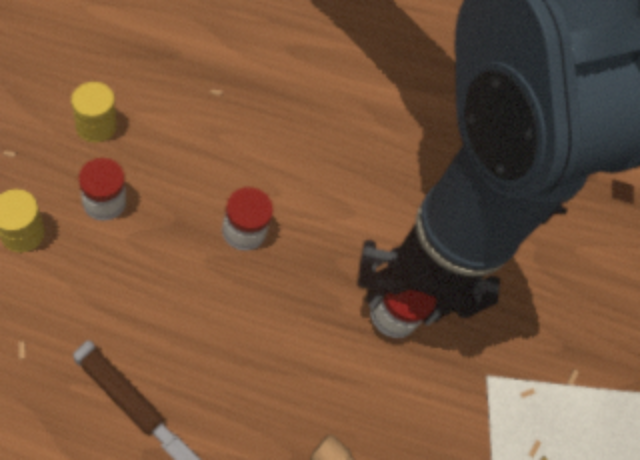

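The crop shows tin C held in the gripper at about (400,310) and lifted. The force is about 1 N, so it's empty and I'll put it back.

```bash
python3 -m creep '[[0,0,0,0,0,0.3,0.3],[0,0,0,0,0,0.3,0.3],[0,0,0,0,0,0.3,0.3],[0,0,0,0,0,0,0.3],[0,0,0,0,0,0,0.3]]'
```

```text
clock: 5.65
position: [0.5858, 0.3443, 0.1905]
orientation: [3.139, -0.002, 1.594]
contact_force: [-0.1, -0.7, 16.5]
opening: 0.0532
```

```bash
python3 -m creep '[[0,0,0,0,0,-0.04,0.3],[0,0,0,0,0,0,1],[0,0,0,0,0,0,1],[0,0,0,0,0,0,1],[0,0,0,0,0,0,1]]' && python3 -m creep '[[0,0,0,0,0,-0.7,1],[0,0,0,0,0,-0.8,1],[0,0,0,0,0,-0.8,1],[0,0,0,0,0,-0.8,1],[0,0,0,-0.9,-0.3,0,1],[0,0,0,-0.9,-0.3,0,1],[0,0,0,-0.9,-0.3,0,1],[0,0,0,-0.9,-0.3,0,1],[0,0,0,0,0,0,1],[0,0,0,0,0,0,1]]'
```

```text
clock: 6.15
position: [0.5862, 0.3446, 0.193]
orientation: [3.137, -0.003, 1.594]
contact_force: [0.6, 0.6, 0.3]
opening: 0.0854
clock: 7.15
position: [0.5508, 0.2327, 0.2906]
orientation: [3.135, -0.005, 1.595]
contact_force: [-0.1, 0.2, -0.6]
opening: 0.0855
```

```bash
python3 -m creep '[[0,0,0,-0.8,-0.28,0,1],[0,0,0,-0.8,-0.28,0,1],[0,0,0,-0.8,-0.26,0,1],[0,0,0,0,0,0,1],[0,0,0,0,0,0.7,1],[0,0,0,0,0,0.7,1],[0,0,0,0,0,0,1],[0,0,0,0,0,0,1]]'
python3 - <<'E'
from h import *
c=viewer.camera("scene")
h=cv2.cvtColor(c["img"],cv2.COLOR_RGB2HSV)
m=(((h[...,0]<6)|(h[...,0]>172))&(h[...,1]>165)&(h[...,2]>70)).astype(np.uint8)
for k in cv2.findContours(m,cv2.RETR_EXTERNAL,cv2.CHAIN_APPROX_NONE)[0]:
    if cv2.contourArea(k)>100:
        P=np.array([onz(c,p,.06)[:2] for p in k[:,0]]).astype(np.float32); print(cv2.minEnclosingCircle(P))
E
```

```text
clock: 7.95
position: [0.5307, 0.1668, 0.2484]
orientation: [3.128, -0.011, 1.603]
contact_force: [0.8, 0.7, 0.6]
opening: 0.0854
((0.8770104646682739, -0.42866945266723633), 0.026494065299630165)
((0.586448073387146, 0.34214675426483154), 0.028011562302708626)
((0.5284892320632935, 0.15494225919246674), 0.027873650193214417)
((0.5488053560256958, -0.016979798674583435), 0.027575206011533737)
```

```bash
cat >> h.py <<'E'
from scipy.spatial.transform import Rotation as Ro
def plan(x,y,z,yaw=np.pi/2):
    "turn (units of 8 deg) and shift (units of 3 cm) in tool axes to reach a TCP pose"
    s=bot.sense(); R=Ro.from_euler("xyz",s["orientation"]); G=Ro.from_euler("xyz",[np.pi,0,yaw])
    print("turn",((R.inv()*G).as_rotvec()/np.radians(8)).round(2),"shift",(R.inv().apply(np.array([x,y,z])-s["position"])/.03).round(2))
E
python3 -c "from h import *; plan(.527,.156,.190)"
```

```text
turn [ 0.09 -0.08  0.23] shift [-0.38 -0.16  1.94]
```

```bash
python3 -m creep '[[0.09,-0.08,0.23,-0.38,-0.13,0,1],[0,0,0,0,0,0,1],[0,0,0,0,0,0,1]]';python3 -c "from h import *; plan(.527,.156,.190)"
```

```text
clock: 8.3
position: [0.5274, 0.1552, 0.2502]
orientation: [3.14, -0.0, 1.569]
contact_force: [-0.1, 0.4, 0.5]
opening: 0.0853
turn [ 0.01 -0.   -0.01] shift [ 0.03 -0.02  2.01]
```

```bash
python3 -m creep '[[0,0,0,0,0,0.5,1],[0,0,0,0,0,0.5,1],[0,0,0,0,0,0.5,1],[0,0,0,0,0,0.45,1],[0,0,0,0,0,0,1],[0,0,0,0,0,0,0.3],[0,0,0,0,0,0,0.3],[0,0,0,0,0,0,0.3],[0,0,0,0,0,0,0.3],[0,0,0,0,0,0,0.3]]' 50; python3 -m creep '[[0,0,0,0,0,0,0.3],[0,0,0,0,0,-0.3,0.3],[0,0,0,0,0,-0.3,0.3],[0,0,0,0,0,-0.3,0.3],[0,0,0,0,0,0,0.3],[0,0,0,0,0,0,0.3],[0,0,0,0,0,0,0.3]]'; python3 - <<'E'
from h import *
for i in range(4): viewer.camera("top"); print(bot.sense()["contact_force"])
E
```

```text
clock: 9.3
position: [0.5292, 0.1554, 0.1953]
orientation: [3.132, -0.003, 1.568]
contact_force: [1.0, -0.1, -4.7]
opening: 0.0528
clock: 10.0
position: [0.5288, 0.1551, 0.2254]
orientation: [3.132, -0.003, 1.568]
contact_force: [-0.5, -0.8, -5.6]
opening: 0.0531
[-0.14940419  0.26077726 -3.96732548]
[-0.09271843  0.16438038 -5.21026768]
[ 0.10159528  0.62437031 -5.36392653]
[-0.13640617  0.13984801 -4.53890869]
```

Tin B weighs about 5 N (0.5 kg), so it's the full one. I'll lift it higher and carry it to the tray.

```bash
python3 -m creep '[[0,0,0,0,0,-0.4,0.3],[0,0,0,0,0,-0.6,0.3],[0,0,0,0,0,-0.6,0.3],[0,0,0,0,0,-0.6,0.3],[0,0,0,0,0,-0.3,0.3],[0,0,0,-0.3,0.03,0,0.3],[0,0,0,-0.5,0.05,0,0.3],[0,0,0,-0.7,0.07,0,0.3],[0,0,0,-0.7,0.07,0,0.3],[0,0,0,-0.7,0.07,0,0.3]]' 60;  python3 -m creep '[[0,0,0,-0.7,0.07,0,0.3],[0,0,0,-0.7,0.07,0,0.3],[0,0,0,-0.7,0.07,0,0.3],[0,0,0,-0.7,0.07,0,0.3],[0,0,0,-0.7,0.07,0,0.3],[0,0,0,-0.7,0.07,0,0.3],[0,0,0,-0.7,0.07,0,0.3],[0,0,0,-0.7,0.07,0,0.3],[0,0,0,-0.5,0.05,0,0.3],[0,0,0,-0.3,0.03,0,0.3]]'; python3 -c "from h import *; plan(.57,-.262,.25)"
```

```text
clock: 11.2
position: [0.5352, 0.0636, 0.3022]
orientation: [3.138, -0.002, 1.572]
contact_force: [0.2, 0.4, -4.3]
opening: 0.0529
clock: 12.2
position: [0.5465, -0.1551, 0.2921]
orientation: [-3.126, 0.005, 1.557]
contact_force: [-0.5, -0.8, -5.5]
opening: 0.0529
turn [-0.11  0.03 -0.1 ] shift [-3.55  0.85  1.41]
```

```bash
python3 -m creep '[[-0.06,0.02,-0.05,-0.4,0.1,0,0.3],[-0.06,0.02,-0.05,-0.6,0.15,0,0.3],[0,0,0,-0.7,0.17,0,0.3],[0,0,0,-0.7,0.17,0,0.3],[0,0,0,-0.6,0.15,0,0.3],[0,0,0,-0.3,0.06,0,0.3],[0,0,0,0,0,0,0.3],[0,0,0,0,0,0,0.3]]'; python3 - <<'E'
from h import *
plan(.57,-.262,.215)
c=viewer.camera("top"); cv2.imwrite("pics/t3.png",c["img"][:,:,::-1])
E
```

```text
clock: 13.0
position: [0.5655, -0.2628, 0.2856]
orientation: [-3.132, -0.004, 1.567]
contact_force: [-0.1, -0.2, -5.5]
opening: 0.0529
turn [-0.07 -0.03 -0.03] shift [0.02 0.17 2.35]
```

View pics/t3.png

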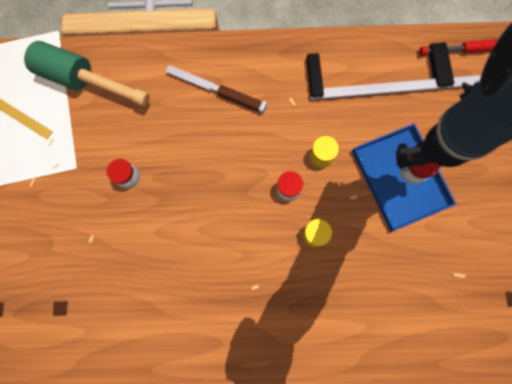

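The full tin is held above the tray at about (420,168). Tin C at (120,172) and tin A at (290,184) are standing. Next I lower the full tin.

```bash
python3 -m creep '[[-0.07,-0.03,0,0,0.15,0.3,0.3],[0,0,0,0,0,0.4,0.3],[0,0,0,0,0,0.4,0.3],[0,0,0,0,0,0.4,0.3],[0,0,0,0,0,0.4,0.3],[0,0,0,0,0,0.3,0.3],[0,0,0,0,0,0,0.3],[0,0,0,0,0,0,0.3]]'
```

```text
clock: 13.85
position: [0.5702, -0.2584, 0.212]
orientation: [-3.14, -0.002, 1.572]
contact_force: [0.6, 0.2, -3.4]
opening: 0.0531
```

```bash
python3 -m creep '[[0,0,0,0,0,0.12,0.3],[0,0,0,0,0,0.12,0.3],[0,0,0,0,0,0,0.3],[0,0,0,0,0,0,0.3]]'
```

```text
clock: 14.25
position: [0.5707, -0.2589, 0.2055]
orientation: [3.141, -0.001, 1.572]
contact_force: [-0.3, -0.6, -4.5]
opening: 0.0529
```

```bash
python3 -m creep '[[0,0,0,0,0,0.07,0.3],[0,0,0,0,0,0.07,0.3],[0,0,0,0,0,0,0.3]]';  python3 -m creep '[[0,0,0,0,0,0.07,0.3],[0,0,0,0,0,0,0.3]]'
```

```text
clock: 14.55
position: [0.5708, -0.259, 0.2015]
orientation: [3.14, -0.001, 1.572]
contact_force: [-0.1, -0.2, -4.6]
opening: 0.0531
clock: 14.75
position: [0.571, -0.259, 0.1999]
orientation: [3.139, -0.001, 1.572]
contact_force: [-0.2, -0.2, -3.7]
opening: 0.0525
```

```bash
python3 -m creep '[[0,0,0,0,0,0.07,0.3],[0,0,0,0,0,0,0.3]]';  python3 -m creep '[[0,0,0,0,0,0.07,0.3],[0,0,0,0,0,0,0.3]]'
```

```text
clock: 14.95
position: [0.5709, -0.259, 0.2003]
orientation: [3.138, -0.0, 1.571]
contact_force: [0.4, -0.0, -5.5]
opening: 0.0526
clock: 15.15
position: [0.5709, -0.2591, 0.2]
orientation: [3.137, 0.0, 1.571]
contact_force: [0.1, 0.0, -4.3]
opening: 0.0527
```

```bash
python3 -m creep '[[0,0,0,0,0,0.12,0.3],[0,0,0,0,0,0.1,0.3],[0,0,0,0,0,0,0.3]]'
```

```text
clock: 15.45
position: [0.5707, -0.259, 0.2005]
orientation: [3.134, 0.001, 1.571]
contact_force: [0.4, -0.1, -5.1]
opening: 0.0529
```

```bash
python3 -m creep '[[0,0,0,0,0,0.2,0.3],[0,0,0,0,0,0.2,0.3]]';python3 -m creep '[[0,0,0,0,0,0,0.3]]'; python3 -c "from h import *; plan(.57,-.262,.195)"
```

```text
clock: 15.65
position: [0.5709, -0.2591, 0.1986]
orientation: [3.13, 0.004, 1.571]
contact_force: [-30.6, 14.1, 99.3]
opening: 0.0528
clock: 15.75
position: [0.571, -0.259, 0.2006]
orientation: [3.128, 0.004, 1.571]
contact_force: [0.0, -0.5, -5.8]
opening: 0.0526
turn [ 0.1   0.03 -0.  ] shift [-0.1  -0.04  0.19]
```

The tin reaches the tray floor at a TCP height of about 0.1995 m. The last press peaked at 99 N, under the 120 N limit. It now hovers within about 1 mm of the floor, so I'll level it and release.

```bash
python3 -m creep '[[0.1,0.03,0,0,0,0.02,0.3],[0,0,0,0,0,0.03,0.3]]';python3 -m creep '[[0,0,0,0,0,0,0.7],[0,0,0,0,0,0,0.9],[0,0,0,0,0,0,0.9],[0,0,0,0,0,0,0.9]]' 20; python3 -m creep '[[0,0,0,0,0,-0.3,0.9],[0,0,0,0,0,-0.6,0.9],[0,0,0,0,0,-0.8,0.9],[0,0,0,0,0,-0.8,0.9],[0,0,0,0,0,-0.8,0.9],[0,0,0,0,0,-0.5,0.9],[0,0,0,0,0,0,0.9]]'
```

```text
clock: 15.95
position: [0.5709, -0.2591, 0.1992]
orientation: [-3.141, 0.0, 1.571]
contact_force: [-7.4, 3.3, 18.8]
opening: 0.0531
clock: 16.35
position: [0.5714, -0.2593, 0.1964]
orientation: [-3.139, -0.0, 1.571]
contact_force: [0.3, -0.5, 0.3]
opening: 0.0771
clock: 17.05
position: [0.5719, -0.2594, 0.3171]
orientation: [-3.139, -0.001, 1.571]
contact_force: [0.4, -0.5, 0.3]
opening: 0.0771
```

```bash
python3 -m creep '[[0,0,0,0.9,0,-0.5,1],[0,0,0,0.9,0,-0.5,1],[0,0,0,0.9,0,-0.5,1],[0,0,0,0.9,0,-0.5,1],[0,0,0,0.9,0,0,1],[0,0,0,0.9,0,0,1],[0,0,0,0.9,0,0,1],[0,0,0,0.9,0,0,1],[0,0,0,0.9,0,0,1],[0,0,0,0,0,0,1]]'; python3 - <<'E'
from h import *
t=viewer.camera("top"); s=viewer.camera("scene")
cv2.imwrite("pics/f.png",np.vstack([cv2.resize(s["img"][90:290,80:400],(480,300)),cv2.resize(t["img"][110:260,90:470],(480,190))])[:,:,::-1])
for c in(t,s):
  h=cv2.cvtColor(c["img"],cv2.COLOR_RGB2HSV)
  m=(((h[...,0]<6)|(h[...,0]>172))&(h[...,1]>165)&(h[...,2]>70)).astype(np.uint8)
  for k in cv2.findContours(m,cv2.RETR_EXTERNAL,cv2.CHAIN_APPROX_NONE)[0]:
    if cv2.contourArea(k)>100:
        P=np.array([onz(c,p,.06)[:2] for p in k[:,0]]).astype(np.float32); print(cv2.minEnclosingCircle(P))
E
```

```text
clock: 18.05
position: [0.5704, -0.0082, 0.3744]
orientation: [-3.134, -0.001, 1.568]
contact_force: [0.1, 1.5, -0.5]
opening: 0.0854
((0.5460914969444275, -0.006941124796867371), 0.023833198472857475)
((0.5828831195831299, 0.3442750871181488), 0.027616756036877632)
((0.846877932548523, -0.4565492272377014), 0.04788008704781532)
((0.8774808645248413, -0.4298192858695984), 0.025545872747898102)
((0.586641788482666, 0.34220609068870544), 0.028104988858103752)
((0.5487619638442993, -0.01721164397895336), 0.02772647887468338)
((0.5640871524810791, -0.25966310501098633), 0.027356544509530067)
```

View pics/f.png

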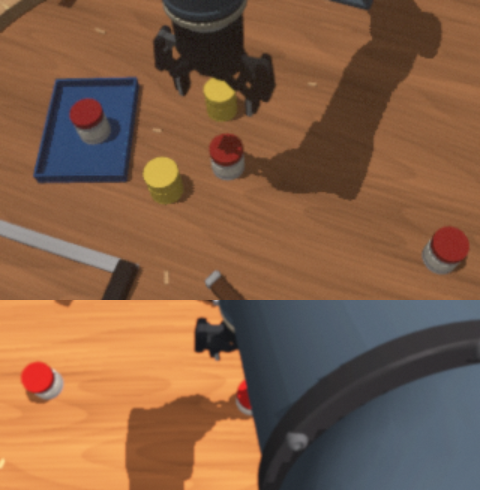

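In the final picture the full tin stands upright inside the tray, at about (88,118). Both empty tins stand upright where they were, at about (227,155) and (446,250), and the gripper is clear above.

```bash
python3 -c "
from bench import job; print(job.finish_job())"
```

```text
the job is handed in; nothing more can be done
None
```

The full tin is upright inside the blue tray, and the job was handed in at about 18 s of the 67 s allowed. I numbered the tins by position: C leftmost (y ≈ 0.34), B in the middle, A nearest the tray.

- **Finding the full tin:** Tin C pulled about 1 N, so it was empty and I set it back. Tin B pulled about 5 N (roughly 0.5 kg), so it was the full one and I carried it to the tray. I did not lift tin A, since B's weight already settled it.
- **Last camera check:** The full tin measured (0.564, −0.260), near the tray centre of about (0.57, −0.262). Tins C and A measured within about 2 mm of where they started, and the gripper was clear of everything.
- **Hard press:** While lowering the full tin I pressed it briefly on the tray floor. One reading showed about 100 N at the wrist, under the 120 N limit. I only read the force at the end of each move, so a slightly higher peak in between is possible.
- **Disagreeing or missing views:** In the last top view the arm hid the tray and partly hid tin A, so that view put A about 10 mm off. The check on the tray and tin A rests on the scene camera alone.

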